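# Close up the small tool chest

## Task

Close up the small steel tool chest on the bench: with the fingertips push both open drawers fully home, and only then push the raised lid down from its outside face until it is fully closed. Grip nothing and do not touch the dark pad inside the lid; the chest must stay where it stands and the can, jar and screwdriver beside it must be left alone.

Things in the scene. Friction and masses are not known exactly. Their poses are not given: they have to be found in the camera images.
- chest: Grey steel tool chest, 180 deep x 260 wide x 95 mm high to the tray rim, 5 kg, loose on 4 rubber feet, two drawers below a lidded tray. Turned about a quarter turn, drawers to the robot's right. Origin: centre of underside, on the bench. x: level, from the drawer fronts (x=-90 mm) to the back (+90), the way drawers are pushed shut; y: to the left of someone facing the drawers; z up.
- drawer_left (a joint): Left drawer (on the chest's +y side), how far it is out in m: 0 is shut with its front flush with the chest, 0.10 the stop. Slides with about 2 N friction and stays where it is left.
- drawer_right (a joint): Right drawer (on the chest's -y side), the same as the left one.
- drawer_left_front (a point): Centre of the outer face of the left drawer's front panel, a flat upright plate 122 wide x 55 high x 5 mm thick, nothing protruding (the dark strip is a grip recess); its middle is 40.5 mm above the bench. Moves with the drawer. Axes as the chest.
- drawer_right_front (a point): The same point on the right drawer.
- lid (a joint): Angle of the lid in rad: 0 closed and level, 1.57 upright over the chest's back rim, 1.75 the stop. It closes by swinging up-and-over towards the drawer side, the hinge is stiff (0.6 N m, about 4 N at the edge when upright) and the lid stays where it is left.
- lid_hinge (a point): Middle of the lid's hinge line, at the back rim of the chest 95 mm above the bench. The hinge line runs along the chest's y; turns with the lid.
- lid_edge (a point): Middle of the lid's free edge, on its outer face (the upper face when closed). The lid is a flat grey plate 180 (hinge to edge) x 260 x 10 mm; its inner face passes through the hinge line. When raised its outer face looks to the back, away from the drawers.
- lid_pad: Dark rubber pad 130 x 200 x 4 mm in the middle of the lid's inner face, not to be touched. Origin: centre of its face against the lid. Its z axis is the lid's outward normal (up when closed).
- tin: Bystander: paper-labelled tin can, 68 mm diameter x 105 mm high, origin centre of underside.
- jar: Bystander: glass jar with steel cap, 64 mm diameter x 90 mm high, origin centre of underside.
- screwdriver: Bystander: screwdriver 190 mm long lying on the bench, origin under its middle, x along it towards the tip.

How it is judged:
By the outcome, as a careful person would: the job done as asked, in the order asked, and still so for the second after the job is handed in, with the robot touching nothing.
It also fails if it takes over 59 s, if anything falls off the work surface, if the arm or the gripper's body presses on something with over 40 N, if the wrist force passes 120 N, or if a joint passes its speed limit or range.

## Robot

A 6-joint arm with a two-finger parallel gripper is mounted at the origin on the work surface. World frame = base frame: x ahead of the robot, y to its left, z up, the work surface at z = 0. Lengths are in m, angles in rad, forces in N, time in s.
With the tool pointing down it reaches from about 0.375 to 0.9 m from the base axis. Payload 3.1 kg.
Tool frame: the origin (TCP) lies between the finger pads; the fingertips stand 19 mm ahead of it and the grasp point (between the pads) is the TCP; z points along the fingers, y is the line along which they close (so a half turn about z gives the same grasp; the last joint's range is limited). The gripper opens to 87 mm and grips with 3 to 60 N. Pads are 19 mm wide; open, the fingers measure 117 mm over their backs; the gripper's body (75 mm by 190 mm) begins 51 mm behind the grasp point.
Start: joints at [1.081, 0.527, 1.433, -0, 1.181, -0.178], TCP at [0.192, 0.595, 0.242] pointing down, gripper open.
Joint ranges: [-3.08, 3.08], [-0.75, 2.2], [0.22, 2.44], [-1.43, 4.57], [0, 2.65], [-2.85, 2.85]. Speed limits (rad/s): [2.79, 2.79, 3.14, 3.14, 3.14, 3.14].

## Interface

Orientations are given as a unit quaternion [x, y, z, w].
In Python, from rig import telemetry, viewer, hand_in gives the robot as it stands. The module is installed in compiled form; this text tells all that it offers.
- The arm moves only by the shell command python3 -m creep 'ROWS' [FORCE]. ROWS is JSON, a list of rows, each an object with "translation": the shift along the tool's x, y, z in mm, a list of three; "roll": the turn about the tool's z in degrees; "gripper": the finger opening in mm, from 0 to 87. In form: [{"translation": [tx, ty, tz], "roll": roll, "gripper": gripper}, ...]. A call has 1 to 5 rows; each row is the pose to reach, as a shift and turn from the pose commanded when the call began, along the tool's axes at that moment; what a row does not reach only later rows make up. A row lasts 1/12 s, in which the tool goes at most 41.7 mm and 7.16 degrees, less where a joint would pass 70% of its speed; a pose out of reach is approached as far as the arm can. A call with a gripper value outside its range is refused whole. The fingers move at their own pace and stop on an object; FORCE is the grip in N (left out, the last holds). Time passes only in rows, so rows that repeat a pose let the fingers close. It gives the time, the measured TCP pose, the force, the opening and the grip force at its end, in the units of the state.
- telemetry.get_obs(): the state, without advancing time (a new reading comes with each control period).
- viewer.camera(name): name is "side" or "top" or "wrist"; returns the picture (480x640x3 uint8, blue, green, red); there is no depth.
- viewer.camera_info(name): a dict with "intrinsics" (3x3 intrinsics, pixels), "rvec" (rotation vector, rad) and "tvec" (3), from world to camera coordinates, as OpenCV has them; the wrist camera has in their place "hand_eye" (4x4, takes a point from camera to tool coordinates, whose origin is the TCP and whose axes are the flange's). Camera axes: x right, y down, z forward; pixel columns grow to the right and rows downward; lengths in m; the calibration is good to about 2 mm. A picture is of the moment at which its call begins: read the wrist's pose just before it. camera_info takes no time and is no camera call.
- hand_in(): hands the job in; it is judged then, once.
Trained networks look in the newest picture that a camera, given by its name, has taken for a name from the list of things; names that differ only in an ending like _2 or _b are one class to them, and where a whole thing is asked for, a point or a joint stands for the part that bears it (a point fixed in the world has none). Each returns a list of dicts, best first, with "p" (0 to 1); they miss things now and then, are a little off and sometimes report something else, mostly with a low value. They report only what shows in the picture. A call takes as long as a camera call.
- viewer.recognise(camera, thing): "bbox" ([left, top, width, height] in pixels, round what is visible of it).
The state is a dict: "time": time; "q": joint angles; "joint_velocities": joint speeds; "joint_torque": joint torques, N m; "position": TCP position; "tool_rot": TCP orientation; "ft_force": force on the tool from outside, world axes, zero at the start; "moment": the same for the moment, N m; "grip_width": finger opening in m; "grip_force": force on a finger pad.
Only numpy, scipy, OpenCV 4.12 (cv2) and the standard library are available. Lean on these libraries where they do the work, as an engineer would, in place of code of your own. Each camera call takes 0.05 s, during which the arm holds its last target. There are 200 camera calls.

## Working session

There is one attempt and no reset: what is moved stays moved. The work goes in short steps, Python scripts to look and compute and a shell command to move; the robot and the scene stay as the last step left them, time stands still between calls to the robot, and variables do not carry over. Pictures are saved under pics/ and viewed, at most 10 in all, crops included, and the job is handed in when it is done.

```bash
mkdir -p pics
cat > h.py <<'E'
import numpy as np,cv2
from rig import telemetry,viewer
from scipy.spatial.transform import Rotation as R
def cam(n):
    i=viewer.camera_info(n);return np.array(i["intrinsics"]),cv2.Rodrigues(np.array(i["rvec"],float))[0],np.array(i["tvec"],float).ravel()
def ray(n,uv,z):
    K,r,t=cam(n);c=-r.T@t;d=r.T@np.linalg.inv(K)@[uv[0],uv[1],1.];return c+d*(z-c[2])/d[2]
def proj(n,P):
    K,r,t=cam(n);p=(np.atleast_2d(P)@r.T+t)@K.T;return p[:,:2]/p[:,2:]
E
python3 - <<'E'
from h import *
o=telemetry.get_obs();print(o["time"],o["position"],R.from_quat(o["tool_rot"]).as_matrix().round(3))
for n in("side","top"):
    cv2.imwrite(f"pics/{n}0.png",viewer.camera(n))
    K,r,t=cam(n);print(n,(-r.T@t).round(3),r[2].round(3))
    for k in("chest","drawer_left","drawer_right","drawer_left_front","lid","lid_pad","tin","jar","screwdriver"):
        print(k,[(np.round(d["bbox"]),round(d["p"],2)) for d in viewer.recognise(n,k)[:2]])
E
```

```text
0.0 [0.19134527 0.59425429 0.24055593] [[-0.952  0.307 -0.001]
 [ 0.307  0.952 -0.002]
 [ 0.    -0.002 -1.   ]]
side [1.205 0.054 0.759] [-0.646 -0.005 -0.763]
chest [(array([206.,  73., 154., 222.]), 0.95)]
drawer_left [(array([208., 159.,  44.,  66.]), 0.75)]
drawer_right [(array([204., 209.,  39.,  73.]), 0.91)]
drawer_left_front [(array([209., 164.,  43.,  59.]), 0.68)]
lid [(array([311.,  71.,  47., 188.]), 0.71)]
lid_pad []
tin [(array([381., 154.,  40.,  66.]), 0.62)]
jar [(array([267., 299.,  45.,  58.]), 0.71), (array([201., 208.,  41.,  75.]), 0.2)]
screwdriver [(array([126., 174.,  56.,  71.]), 0.93), (array([203., 210.,  37.,  72.]), 0.38)]
top [0.42  0.034 1.104] [ 0.207  0.015 -0.978]
chest [(array([280., 183., 136., 165.]), 0.86), (array([283., 186.,  50., 140.]), 0.65)]
drawer_left [(array([373., 287.,  44.,  59.]), 0.58)]
drawer_right [(array([383., 227.,  28.,  55.]), 0.95)]
drawer_left_front [(array([375., 281.,  45.,  67.]), 0.56)]
lid [(array([285., 185.,  48., 144.]), 0.94)]
lid_pad [(array([384., 226.,  26.,  60.]), 0.63)]
tin [(array([229., 284.,  38.,  33.]), 0.67)]
jar [(array([337., 160.,  28.,  34.]), 0.69), (array([285., 183.,  48., 146.]), 0.53)]
screwdriver [(array([451., 278.,  29.,  83.]), 0.93)]
```

View pics/side0.png

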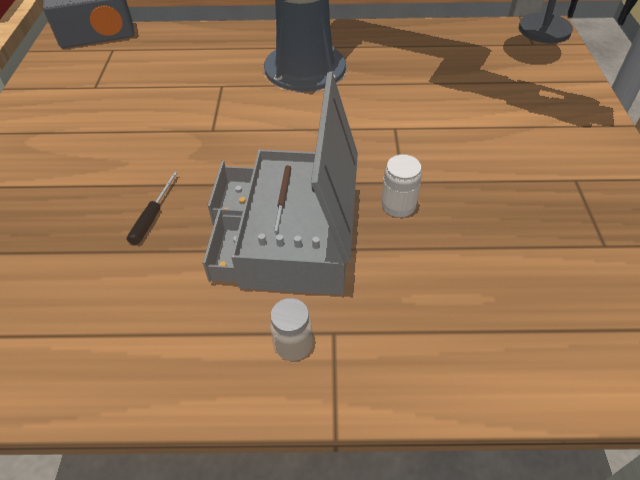

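View pics/top0.png

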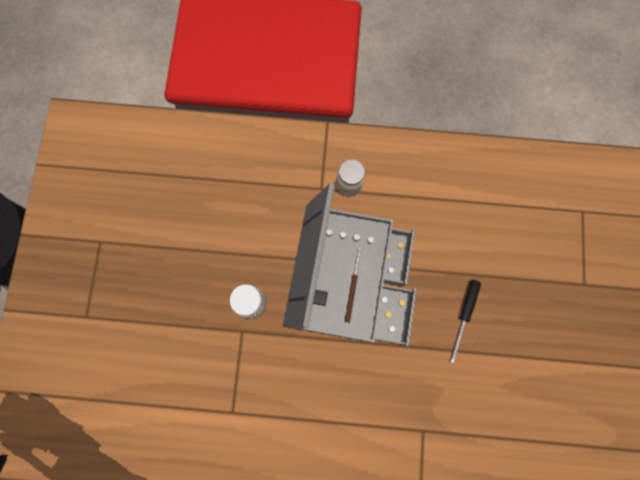

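The overview shows the chest at roughly (205–360, 75–295) in the side view. The drawers are out to the image left (−y), the lid is upright, the tin is behind the lid at (400,185), the jar is on the far side at (290,330), and the screwdriver is clear of the chest at (150,210). I'll zoom in to get the corners.

Run:
```python
import cv2
import numpy as np
a=cv2.imread("pics/top0.png")[170:360,270:430];b=cv2.imread("pics/side0.png")[65:305,195:365]
a=cv2.resize(a,None,fx=2.5,fy=2.5,interpolation=2);b=cv2.resize(b,None,fx=2.35,fy=2.35,interpolation=2)
c=np.zeros((600,800,3),np.uint8);c[:a.shape[0],:a.shape[1]]=a;c[:b.shape[0],400:400+b.shape[1]]=b
cv2.imwrite("pics/crop.png",c)
```

```text
(no output)
```

View pics/crop.png

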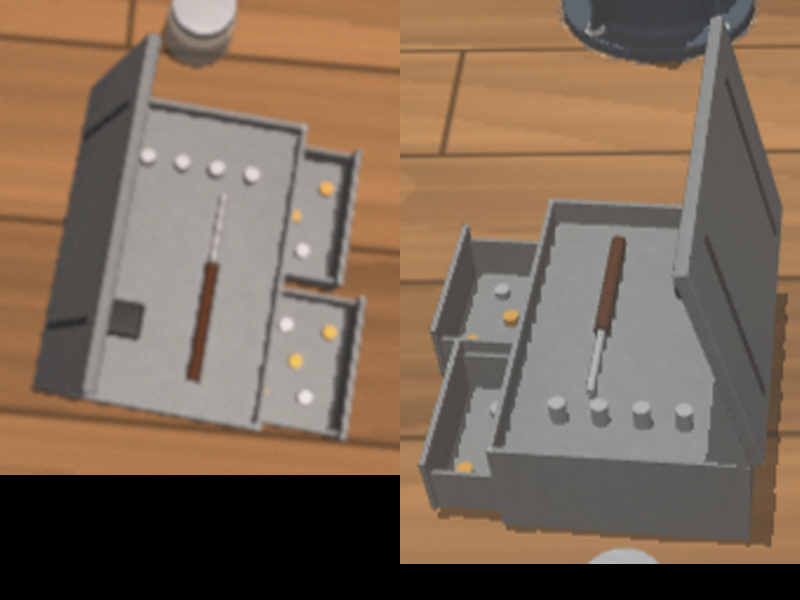

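```bash
cat > fit.py <<'E'
from h import *
from scipy.optimize import least_squares
def model(p):
    x,y,w,th,dl,dr=p;d={}
    u=np.array([-np.cos(th),0,np.sin(th)]);n=np.array([np.sin(th),0,np.cos(th)]);h=np.array([.09,0,.095])
    for s,c in((-1,'r'),(1,'l')):
        Y=np.array([0,s*.13,0])
        d['rf'+c]=np.array([-.09,s*.13,.095]);d['h'+c]=h+Y
        d['eo'+c]=h+Y+.18*u+.01*n;d['ei'+c]=h+Y+.18*u;d['ho'+c]=h+Y+.01*n
        for D,q,k in((dl,1,'L'),(dr,-1,'R')):
            d['d'+k+c]=np.array([-.09-D,q*.064+s*.061,.068])
    r=R.from_euler('z',w).as_matrix()
    return {k:r@v+[x,y,0] for k,v in d.items()}
T=dict(rfr=(305,127),rfl=(258,428),dLr=(364,298),dLl=(345,437),dRr=(360,152),dRl=(343,286),eor=(150,37),eol=(84,397),eil=(97,398),hor=(92,90),hol=(35,387))
S=dict(rfr=(490,452),rfl=(552,202),dLl=(465,227),dRr=(421,467),eil=(712,22),eol=(725,22),eir=(674,275),eor=(690,280),hor=(762,463),hol=(782,210))
ob=[('top',k,np.array([270+a/2.5,170+b/2.5])) for k,(a,b) in T.items()]+[('side',k,np.array([195+(a-400)/2.35,65+b/2.35])) for k,(a,b) in S.items()]
def res(p):
    m=model(p);return np.concatenate([proj(n,m[k])[0]-o for n,k,o in ob])
if __name__=="__main__":
    s=least_squares(res,[.45,.03,1.57,1.4,.07,.05],loss='soft_l1',x_scale=.1)
    print(s.x.round(4),s.cost)
    r=s.fun.reshape(-1,2)if 0 else res(s.x).reshape(-1,2)
    for (n,k,_),e in zip(ob,r):print(n,k,e.round(1))
    for k,v in model(s.x).items():print(k,v.round(3))
    print('tin',ray('top',(248,302),.105),ray('side',(403,168),.105),'jar',ray('top',(351,172),.09),ray('side',(290,315),.09))
E
python3 fit.py
```

```text
[0.5653 0.0019 1.4847 1.299  0.074  0.0535] 29.68609166417293
top rfr [-0.1 -1.2]
top rfl [0.2 0.6]
top dLr [-0.3 -1.1]
top dLl [-0.6  0.9]
top dRr [-0.1 -1.9]
top dRl [-1.  -0.8]
top eor [-1.5 -2.6]
top eol [-1.5 -1.8]
top eil [-1.1 -1.1]
top hor [-2.  -1.8]
top hol [-2.3  0.4]
side rfr [-1.6 -0.7]
side rfl [-1.5 -1.6]
side dLl [-0.9 -1.7]
side dRr [-1.3 -1.3]
side eil [-1.7 -2.6]
side eol [-1.4 -3.8]
side eir [-1.   0.1]
side eor [-0.7 -3.1]
side hor [1.7 0.5]
side hol [-0.  -1.6]
rfr [ 0.687 -0.099  0.095]
hr [0.703 0.08  0.095]
eor [0.699 0.042 0.271]
eir [0.698 0.032 0.268]
hor [0.703 0.09  0.098]
dLr [ 0.548 -0.161  0.068]
dRr [ 0.678 -0.152  0.068]
rfl [ 0.428 -0.077  0.095]
hl [0.444 0.103 0.095]
eol [0.44  0.064 0.271]
eil [0.439 0.055 0.268]
hol [0.444 0.112 0.098]
dLl [ 0.427 -0.151  0.068]
dRl [ 0.556 -0.141  0.068]
tin [0.48446274 0.18526219 0.105     ] [0.49591771 0.19201869 0.105     ] jar [ 0.78788547 -0.00366455  0.09      ] [ 0.79308388 -0.00240607  0.09      ]
```

```bash
cat > go.py <<'E'
import sys
from h import *
# go.py cx cy z [roll target in chest yaw]: chest-frame xy (mm), world z (mm) -> tool shift
cx,cy,z=map(float,sys.argv[1:4])
w=1.4847;c=R.from_euler('z',w).as_matrix()@[cx/1000,cy/1000,0]+[.5653,.0019,z/1000]
o=telemetry.get_obs();M=R.from_quat(o["tool_rot"]).as_matrix();p=np.array(o["position"])
roll=(np.arctan2(M[1,0],M[0,0])-w)*180/np.pi
cc=R.from_euler('z',-w).as_matrix()@(p-[.5653,.0019,0])
print("t",round(o["time"],2),"chest-frame tcp",(cc*1000).round(1),"shift",(M.T@(c-p)*1000).round(1),"roll",round((roll+180)%360-180,1),"F",np.round(o["ft_force"],1),"grip",o["grip_width"])
E
python3 -m creep '[{"translation":[0,0,-40],"roll":0,"gripper":0},{"translation":[0,0,-80],"roll":0,"gripper":0},{"translation":[0,0,-95],"roll":0,"gripper":0}]'
python3 -m creep '[{"translation":[-34,-20,0],"roll":7,"gripper":0},{"translation":[-68,-40,0],"roll":14,"gripper":0},{"translation":[-102,-60,0],"roll":21,"gripper":0},{"translation":[-136,-80,0],"roll":28,"gripper":0},{"translation":[-169,-100,0],"roll":35,"gripper":0}]'
python3 -m creep '[{"translation":[-39,3,0],"roll":7,"gripper":0},{"translation":[-78,6,0],"roll":14,"gripper":0},{"translation":[-117,9,0],"roll":21,"gripper":0},{"translation":[-156,12,0],"roll":28,"gripper":0},{"translation":[-196,15,0],"roll":35,"gripper":0}]'
python3 go.py -215 64 330
```

```text
time: 1.25
position: [0.1927, 0.597, 0.3422]
tool_rot: [0.155, 0.988, 0.004, 0.001]
ft_force: [0.7, 1.7, 1.3]
grip_width: 0.0743
grip_force: 0.0
time: 1.67
position: [0.3227, 0.4464, 0.3368]
tool_rot: [0.448, 0.894, 0.0, 0.0]
ft_force: [0.5, 0.4, -0.7]
grip_width: 0.0416
grip_force: 0.0
time: 2.08
position: [0.453, 0.2991, 0.3368]
tool_rot: [0.696, 0.718, 0.0, -0.0]
ft_force: [0.1, 1.2, -0.6]
grip_width: 0.0085
grip_force: 0.0
t 2.08 chest-frame tcp [286.4 137.4 336.8] shift [-506.6   14.2    6.6] roll 6.7 F [ 0.1  1.2 -0.6] grip 0.008508580899663776
```

```bash
python3 -m creep '[{"translation":[-40,1,0],"roll":2,"gripper":0},{"translation":[-80,2,0],"roll":4,"gripper":0},{"translation":[-120,4,0],"roll":6,"gripper":0},{"translation":[-160,5,0],"roll":6.7,"gripper":0},{"translation":[-200,6,0],"roll":6.7,"gripper":0}]' >/dev/null
python3 -m creep '[{"translation":[-40,0,0],"roll":0,"gripper":0},{"translation":[-80,0,0],"roll":0,"gripper":0},{"translation":[-120,0,0],"roll":0,"gripper":0},{"translation":[-160,0,0],"roll":0,"gripper":0},{"translation":[-200,0,0],"roll":0,"gripper":0}]' >/dev/null
python3 -m creep '[{"translation":[-40,0,0],"roll":0,"gripper":0},{"translation":[-80,0,0],"roll":0,"gripper":0},{"translation":[-108,0,0],"roll":0,"gripper":0},{"translation":[-108,0,0],"roll":0,"gripper":0}]' >/dev/null
python3 go.py -215 64 60
```

```text
t 3.25 chest-frame tcp [-223.5  105.2  336.8] shift [  9.5  40.7 276.8] roll 0.0 F [0.1 0.9 0.4] grip 0.00030855929870057976
```

```bash
python3 - <<'E'
from h import *
for uv in((453,361),(475,283)):print((R.from_euler('z',-1.4847).as_matrix()@(ray('top',uv,.01)-[.5653,.0019,0])*1000).round())
E
python3 -m creep '[{"translation":[5,20,20],"roll":0,"gripper":0},{"translation":[9,41,60],"roll":0,"gripper":0},{"translation":[9,41,100],"roll":0,"gripper":0},{"translation":[9,41,140],"roll":0,"gripper":0},{"translation":[9,41,180],"roll":0,"gripper":0}]' >/dev/null
python3 go.py -180 64 60
```

```text
[-277.  139.   10.]
[-306.  -40.   10.]
t 3.67 chest-frame tcp [-207.8   64.6  155.2] shift [27.8  0.7 95.2] roll 0.4 F [ 0.4 -0.5 -0.4] grip 0.0005407692181978797
```

```bash
python3 -m creep '[{"translation":[0,0,40],"roll":0,"gripper":0},{"translation":[0,0,80],"roll":0,"gripper":0},{"translation":[0,0,95],"roll":0,"gripper":0},{"translation":[0,0,95],"roll":0,"gripper":0}]' >/dev/null
python3 -m creep '[{"translation":[10,0,0],"roll":0,"gripper":0},{"translation":[20,0,0],"roll":0,"gripper":0},{"translation":[30,0,0],"roll":0,"gripper":0},{"translation":[40,0,0],"roll":0,"gripper":0},{"translation":[50,0,0],"roll":0,"gripper":0}]'
python3 go.py -100 64 60
python3 -c "
from h import *
cv2.imwrite('pics/s1.png',cv2.resize(viewer.camera('side')[60:300,150:450],(750,600)))"
```

```text
time: 4.42
position: [0.4879, -0.15, 0.0633]
tool_rot: [0.734, 0.679, 0.0, 0.002]
ft_force: [0.0, -2.4, 1.7]
grip_width: 0.0004
grip_force: 1.2
t 4.42 chest-frame tcp [-158.    64.    63.3] shift [58.   0.4  3.1] roll 0.4 F [ 0.  -2.4  1.7] grip 0.00041162398734468145
```

View pics/s1.png

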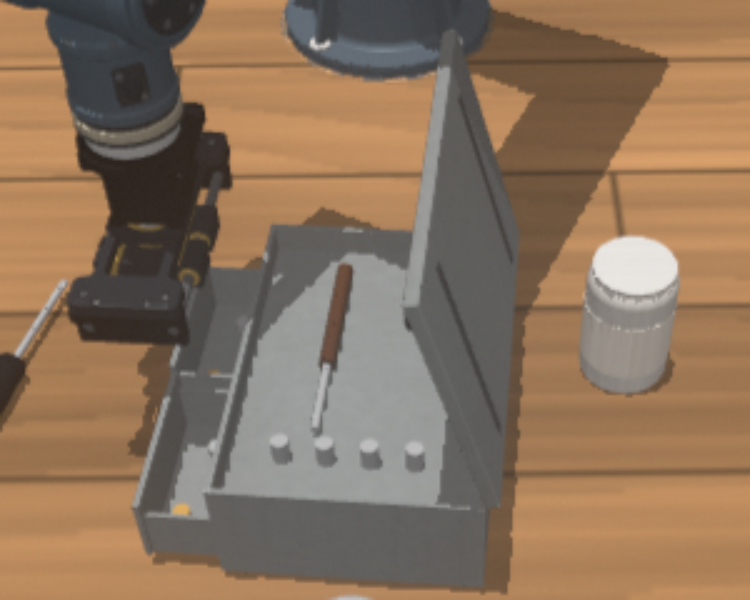

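The fingers press the left drawer's front at about (185,330), and the drawer has started moving with about 2.4 N on the wrist. I'll keep pushing.

```bash
python3 -m creep '[{"translation":[10,0,0],"roll":0,"gripper":0},{"translation":[20,0,0],"roll":0,"gripper":0},{"translation":[30,0,0],"roll":0,"gripper":0},{"translation":[40,0,0],"roll":0,"gripper":0},{"translation":[48,0,0],"roll":0,"gripper":0}]' | grep ft
python3 -m creep '[{"translation":[0.5,0,0],"roll":0,"gripper":0},{"translation":[1,0,0],"roll":0,"gripper":0},{"translation":[1.5,0,0],"roll":0,"gripper":0}]' |grep ft
python3 go.py -100 64 60
```

```text
ft_force: [1.1, -2.7, 1.3]
ft_force: [-0.1, 0.6, -0.2]
t 5.13 chest-frame tcp [-108.5   66.4   61.2] shift [8.5 2.5 1.2] roll 0.4 F [-0.1  0.6 -0.2] grip 0.0005071351644897179
```

```bash
A='python3 -m creep'
for i in 1; do :; done
python3 -m creep '[{"translation":[1,0,0],"roll":0,"gripper":0},{"translation":[2,0,0],"roll":0,"gripper":0},{"translation":[3,0,0],"roll":0,"gripper":0},{"translation":[3,0,0],"roll":0,"gripper":0}]'|grep ft
python3 -m creep '[{"translation":[1,0,0],"roll":0,"gripper":0},{"translation":[2,0,0],"roll":0,"gripper":0},{"translation":[2,0,0],"roll":0,"gripper":0}]'|grep ft
python3 go.py -100 64 60
```

```text
ft_force: [-1.9, -1.1, -0.9]
ft_force: [-1.2, -1.1, -0.8]
t 5.72 chest-frame tcp [-104.    65.8   61.5] shift [4.  1.8 1.5] roll 0.4 F [-1.2 -1.1 -0.8] grip 0.00048239562956913954
```

```bash
python3 -m creep '[{"translation":[1,0,0],"roll":0,"gripper":0},{"translation":[2,0,0],"roll":0,"gripper":0},{"translation":[2,0,0],"roll":0,"gripper":0}]'|grep ft
python3 -m creep '[{"translation":[1,0,0],"roll":0,"gripper":0},{"translation":[2,0,0],"roll":0,"gripper":0},{"translation":[2,0,0],"roll":0,"gripper":0}]'|grep ft
python3 go.py -100 64 60
python3 -c "
from h import *
cv2.imwrite('pics/s2.png',np.hstack([cv2.resize(viewer.camera('side')[120:300,190:330],None,fx=2.8,fy=2.8),cv2.resize(viewer.camera('top')[200:360,300:440],(392,504))]))"
```

```text
ft_force: [-0.8, -1.2, 0.1]
ft_force: [-4.0, -8.6, -0.3]
t 6.22 chest-frame tcp [-101.5   65.6   61.6] shift [1.5 1.6 1.6] roll 0.4 F [-4.  -8.6 -0.3] grip 0.00044379023608766705
```

View pics/s2.png

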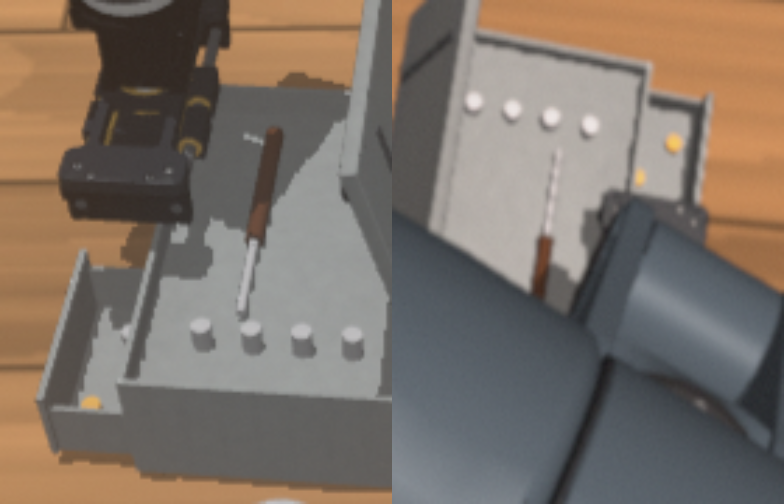

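The left drawer looks shut in both views, and the force rose to 9.5 N against the stop. I'll give it one small confirming press, then retreat and move to the right drawer.

```bash
python3 -m creep '[{"translation":[0.5,0,0],"roll":0,"gripper":0},{"translation":[1,0,0],"roll":0,"gripper":0},{"translation":[1,0,0],"roll":0,"gripper":0}]'|grep ft
python3 go.py -100 64 60
python3 -m creep '[{"translation":[-20,0,0],"roll":0,"gripper":0},{"translation":[-50,0,0],"roll":0,"gripper":0},{"translation":[-85,0,0],"roll":0,"gripper":0},{"translation":[-85,0,0],"roll":0,"gripper":0}]'|grep ft
python3 go.py -180 -64 60
```

```text
ft_force: [-5.5, -13.4, -0.8]
t 6.57 chest-frame tcp [-101.5   65.6   61.6] shift [1.4 1.6 1.6] roll 0.4 F [ -5.5 -13.4  -0.8] grip 0.0004108616690571372
ft_force: [0.4, -0.1, 1.0]
t 6.9 chest-frame tcp [-189.8   62.    62.1] shift [  9.6 126.    2.9] roll 0.1 F [ 0.4 -0.1  1. ] grip 0.0006998271167586697
```

Stopped hard: the position held while the force climbed, so the left drawer is home. Next is the right drawer.

```bash
python3 -m creep '[{"translation":[0,40,0],"roll":0,"gripper":0},{"translation":[0,80,0],"roll":0,"gripper":0},{"translation":[0,115,0],"roll":0,"gripper":0},{"translation":[0,126,0],"roll":0,"gripper":0},{"translation":[5,126,0],"roll":0,"gripper":0}]'|grep ft
python3 -m creep '[{"translation":[15,0,0],"roll":0,"gripper":0},{"translation":[30,0,0],"roll":0,"gripper":0},{"translation":[40,0,0],"roll":0,"gripper":0},{"translation":[50,0,0],"roll":0,"gripper":0},{"translation":[60,0,0],"roll":0,"gripper":0}]'|grep ft
python3 -m creep '[{"translation":[8,0,0],"roll":0,"gripper":0},{"translation":[14,0,0],"roll":0,"gripper":0},{"translation":[16,0,0],"roll":0,"gripper":0},{"translation":[17,0,0],"roll":0,"gripper":0}]'|grep ft
python3 go.py -101.5 -64 60
```

```text
ft_force: [-0.6, -0.8, -0.2]
ft_force: [0.0, -3.5, -1.1]
ft_force: [-3.3, -8.9, -0.2]
t 8.07 chest-frame tcp [-102.1  -59.1   61.4] shift [0.6 4.9 1.4] roll 0.5 F [-3.3 -8.9 -0.2] grip 0.00044694249895353103
```

```bash
python3 -m creep '[{"translation":[0.5,0,0],"roll":0,"gripper":0},{"translation":[1,0,0],"roll":0,"gripper":0},{"translation":[1,0,0],"roll":0,"gripper":0}]'|grep ft
python3 go.py -101.5 -64 60
python3 -m creep '[{"translation":[-20,0,0],"roll":0,"gripper":0},{"translation":[-50,0,0],"roll":0,"gripper":0},{"translation":[-90,0,0],"roll":0,"gripper":0},{"translation":[-90,0,-40],"roll":0,"gripper":0},{"translation":[-90,0,-80],"roll":0,"gripper":0}]'|grep ft
python3 -m creep '[{"translation":[0,0,-40],"roll":0,"gripper":0},{"translation":[0,0,-80],"roll":0,"gripper":0},{"translation":[0,0,-120],"roll":0,"gripper":0},{"translation":[0,0,-160],"roll":0,"gripper":0},{"translation":[0,0,-200],"roll":0,"gripper":0}]'|grep ft
python3 go.py 120 0 345
python3 -c "
from h import *
cv2.imwrite('pics/s3.png',np.hstack([cv2.resize(viewer.camera('side')[70:310,190:370],(450,600)),cv2.resize(viewer.camera('top')[180:360,270:420],(350,420)).copy() if 0 else cv2.copyMakeBorder(cv2.resize(viewer.camera('top')[180:360,270:420],(350,420)),0,180,0,0,0)]))"
```

```text
ft_force: [-4.1, -7.2, -0.5]
t 8.32 chest-frame tcp [-102.1  -59.1   61.4] shift [0.6 4.9 1.4] roll 0.4 F [-4.1 -7.2 -0.5] grip 0.0008246546889686276
ft_force: [0.7, -0.3, 1.1]
ft_force: [0.8, 0.1, -0.1]
t 9.15 chest-frame tcp [-189.3  -60.4  343.8] shift [309.7 -58.5  -0.8] roll 0.4 F [ 0.8  0.1 -0.1] grip 0.0007479127577632166
```

View pics/s3.png

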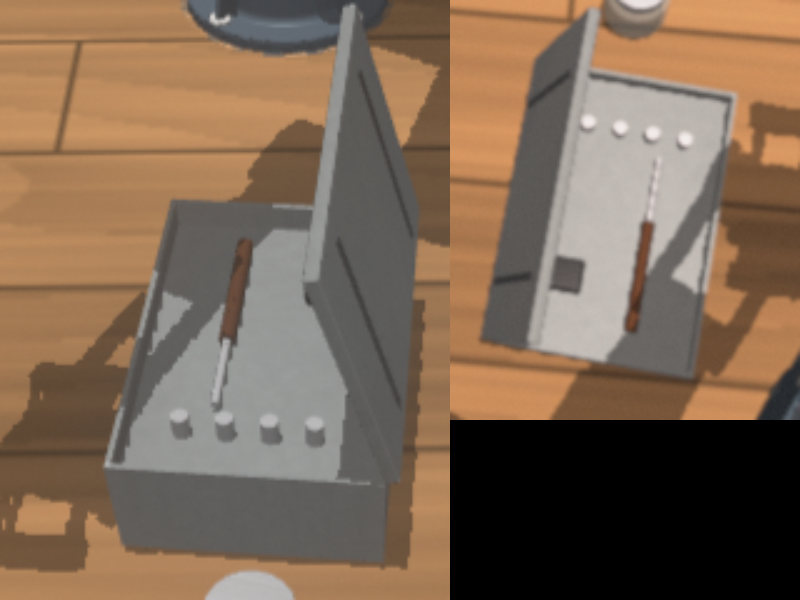

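Both drawers are flush with the front and the chest hasn't moved. The lid is still raised. Next I'll go over the lid and come down behind it.

```bash
python3 -m creep '[{"translation":[40,-12,0],"roll":0,"gripper":0},{"translation":[80,-24,0],"roll":0,"gripper":0},{"translation":[120,-36,0],"roll":0,"gripper":0},{"translation":[160,-48,0],"roll":0,"gripper":0},{"translation":[200,-58,0],"roll":0,"gripper":0}]'|grep ft
python3 -m creep '[{"translation":[40,0,0],"roll":0,"gripper":0},{"translation":[80,0,0],"roll":0,"gripper":0},{"translation":[115,0,0],"roll":0,"gripper":0},{"translation":[115,0,0],"roll":0,"gripper":0}]'|grep ft
python3 go.py 125 0 261
python3 -m creep '[{"translation":[0,0,30],"roll":0,"gripper":0},{"translation":[0,0,60],"roll":0,"gripper":0},{"translation":[0,0,80],"roll":0,"gripper":0},{"translation":[0,0,80],"roll":0,"gripper":0}]'|grep ft
python3 go.py 75 0 261
python3 -c "
from h import *
cv2.imwrite('pics/s4.png',cv2.resize(viewer.camera('side')[20:320,170:420],(500,600)))"
```

```text
ft_force: [0.6, 0.8, 0.7]
ft_force: [-0.2, -0.5, 0.2]
t 10.0 chest-frame tcp [131.2   0.7 341.2] shift [-6.6  0.6 80.2] roll 0.7 F [-0.2 -0.5  0.2] grip 0.0005391930742438399
ft_force: [-1.0, -0.4, 0.4]
t 10.33 chest-frame tcp [124.1   2.8 256.5] shift [-49.1   2.5  -4.5] roll 0.4 F [-1.  -0.4  0.4] grip 0.0006634837323295772
```

View pics/s4.png

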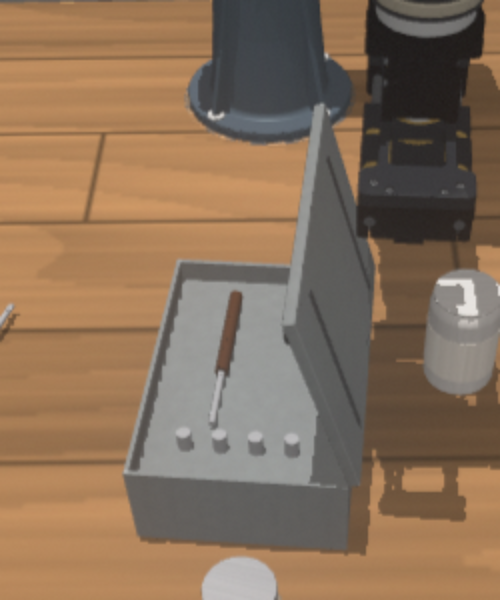

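The gripper stands behind the lid's outer face, clear of the tin at (465,330). Its fingers are hidden behind its own body. Now I'll push the lid over along an arc.

```bash
python3 -m creep '[{"translation":[-20,2,0],"roll":0,"gripper":0},{"translation":[-40,3,-3],"roll":0,"gripper":0},{"translation":[-52,3,-5],"roll":0,"gripper":0},{"translation":[-58,3,-4],"roll":0,"gripper":0},{"translation":[-64,3,-2],"roll":0,"gripper":0}]'|grep ft
python3 go.py 34 0 249
python3 -m creep '[{"translation":[-7,0,2],"roll":0,"gripper":0},{"translation":[-13,0,4],"roll":0,"gripper":0},{"translation":[-19,0,6],"roll":0,"gripper":0},{"translation":[-25,0,9],"roll":0,"gripper":0}]'|grep ft
python3 go.py 1 0 227
```

```text
ft_force: [0.5, 2.7, 3.1]
t 10.8 chest-frame tcp [ 60.6  -5.7 265.7] shift [-26.6  -5.9  16.6] roll 0.3 F [0.5 2.7 3.1] grip 0.0006342669652293424
ft_force: [1.6, 1.6, 3.2]
t 11.13 chest-frame tcp [ 35.1  -4.9 254.7] shift [-34.1  -5.2  27.7] roll 0.4 F [1.6 1.6 3.2] grip 0.0008146069116404958
```

```bash
python3 -m creep '[{"translation":[-8,-1,5],"roll":0,"gripper":0},{"translation":[-16,-2,11],"roll":0,"gripper":0},{"translation":[-24,-3,18],"roll":0,"gripper":0},{"translation":[-30,-3,23],"roll":0,"gripper":0},{"translation":[-34,-3,28],"roll":0,"gripper":0}]'|grep ft
python3 go.py -25 0 198
python3 -m creep '[{"translation":[-6,0,5],"roll":0,"gripper":0},{"translation":[-12,0,11],"roll":0,"gripper":0},{"translation":[-17,0,17],"roll":0,"gripper":0},{"translation":[-22,0,23],"roll":0,"gripper":0},{"translation":[-26,0,29],"roll":0,"gripper":0}]'|grep ft
python3 go.py -42 0 162
```

```text
ft_force: [1.0, 1.0, 3.4]
t 11.55 chest-frame tcp [ 1.000e-01 -1.000e+00  2.254e+02] shift [-25.1  -1.   27.5] roll 0.3 F [1.  1.  3.4] grip 0.0007611197059300474
ft_force: [-1.9, 1.0, 1.0]
t 11.97 chest-frame tcp [-25.   -1.  196.5] shift [-17.   -1.1  34.5] roll 0.4 F [-1.9  1.   1. ] grip -7.979590867059376e-05
```

```bash
python3 -m creep '[{"translation":[-4,0,7],"roll":0,"gripper":0},{"translation":[-8,0,14],"roll":0,"gripper":0},{"translation":[-11,0,21],"roll":0,"gripper":0},{"translation":[-14,0,28],"roll":0,"gripper":0},{"translation":[-17,0,35],"roll":0,"gripper":0}]'|grep ft
python3 go.py -50 0 124
python3 -m creep '[{"translation":[-2,0,7],"roll":0,"gripper":0},{"translation":[-4,0,14],"roll":0,"gripper":0},{"translation":[-6,0,20],"roll":0,"gripper":0},{"translation":[-7,0,26],"roll":0,"gripper":0},{"translation":[-8,0,30],"roll":0,"gripper":0}]'|grep ft
python3 go.py -50 0 124
```

```text
ft_force: [0.1, 0.9, 0.7]
t 12.38 chest-frame tcp [-41.9  -1.9 161.8] shift [-8.1 -2.  37.8] roll 0.4 F [0.1 0.9 0.7] grip -0.00014955538835141483
ft_force: [-0.6, 0.7, 1.7]
t 12.8 chest-frame tcp [-49.7  -2.3 131.8] shift [-0.3 -2.3  7.8] roll 0.4 F [-0.6  0.7  1.7] grip 0.00018533591308279705
```

```bash
python3 -m creep '[{"translation":[0,0,2],"roll":0,"gripper":0},{"translation":[0,0,4],"roll":0,"gripper":0},{"translation":[0,0,5],"roll":0,"gripper":0},{"translation":[0,0,5],"roll":0,"gripper":0}]'|grep ft
python3 -m creep '[{"translation":[0,0,1],"roll":0,"gripper":0},{"translation":[0,0,2],"roll":0,"gripper":0},{"translation":[0,0,2],"roll":0,"gripper":0}]'|grep ft
python3 go.py -50 0 124
python3 -c "
from h import *
cv2.imwrite('pics/s5.png',cv2.resize(viewer.camera('side')[80:320,170:420],(625,600)))"
```

```text
ft_force: [0.0, -0.4, -0.1]
ft_force: [0.5, -0.2, 1.7]
t 13.38 chest-frame tcp [-49.8  -2.3 125.7] shift [-0.2 -2.3  1.7] roll 0.4 F [ 0.5 -0.2  1.7] grip 0.000765358857075064
```

View pics/s5.png

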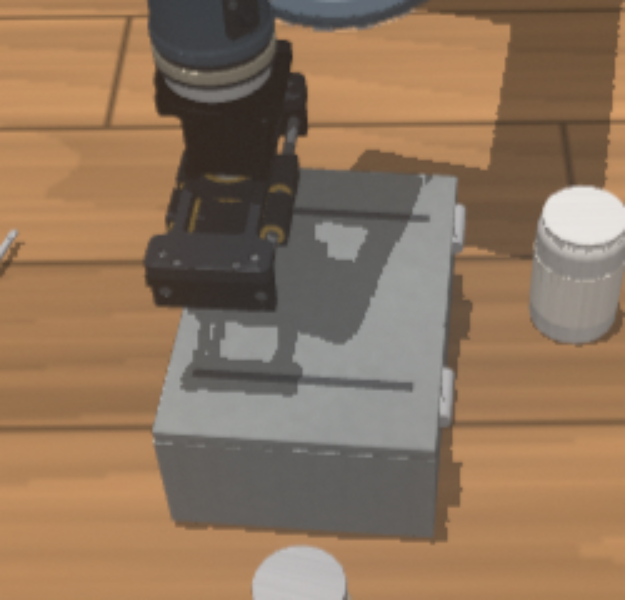

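The lid is almost shut, with a hairline gap along (300,445). I'll press down in 1 mm steps until the force rises.

```bash
python3 -m creep '[{"translation":[0,0,1],"roll":0,"gripper":0},{"translation":[0,0,2],"roll":0,"gripper":0},{"translation":[0,0,2],"roll":0,"gripper":0}]'|grep ft
python3 -m creep '[{"translation":[0,0,1],"roll":0,"gripper":0},{"translation":[0,0,1],"roll":0,"gripper":0}]'|grep ft
python3 go.py -50 0 124
```

```text
ft_force: [-1.4, -0.9, 5.9]
ft_force: [-2.9, -0.6, 12.2]
t 13.85 chest-frame tcp [-49.8  -2.3 124.3] shift [-0.2 -2.3  0.3] roll 0.4 F [-2.9 -0.6 12.2] grip 0.0002895250669581374
```

```bash
python3 -m creep '[{"translation":[0,0,1],"roll":0,"gripper":0},{"translation":[0,0,1],"roll":0,"gripper":0}]'|grep ft
python3 go.py -50 0 124
python3 -m creep '[{"translation":[0,0,-20],"roll":0,"gripper":0},{"translation":[0,0,-60],"roll":0,"gripper":0},{"translation":[0,0,-100],"roll":0,"gripper":0},{"translation":[0,0,-140],"roll":0,"gripper":0},{"translation":[0,0,-180],"roll":0,"gripper":0}]'|grep ft
python3 -m creep '[{"translation":[-40,0,0],"roll":0,"gripper":0},{"translation":[-80,0,0],"roll":0,"gripper":0},{"translation":[-120,0,0],"roll":0,"gripper":0},{"translation":[-160,0,0],"roll":0,"gripper":0},{"translation":[-200,0,0],"roll":0,"gripper":0}]'|grep ft
python3 -c "
from h import *
a=cv2.resize(viewer.camera('side')[120:320,190:370],(400,444));b=cv2.resize(viewer.camera('top')[180:360,270:420],(400,480))[:444]
cv2.imwrite('pics/s6.png',np.hstack([a,b]))"
```

```text
ft_force: [-4.4, -0.4, 17.8]
t 14.02 chest-frame tcp [-49.8  -2.4 124.2] shift [-0.2 -2.4  0.2] roll 0.4 F [-4.4 -0.4 17.8] grip 0.0006683295263629338
ft_force: [0.3, -0.7, -0.4]
ft_force: [0.7, -0.2, -1.2]
```

View pics/s6.png

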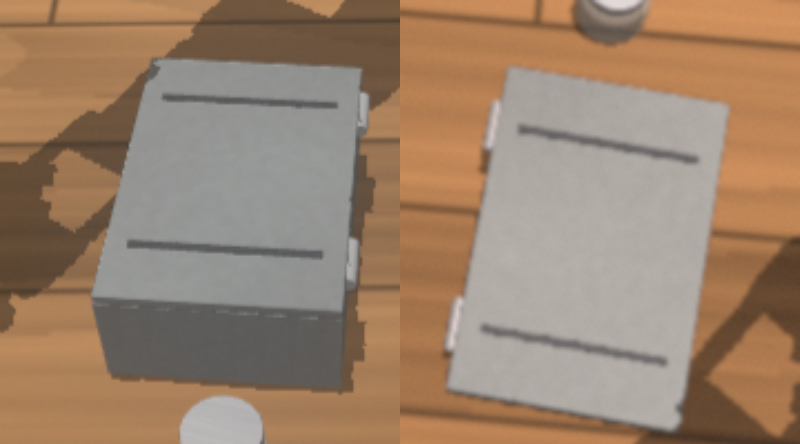

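The lid is level and closed, the drawers don't show past the front, and the arm is clear.

```bash
python3 -m creep '[{"translation":[0,0,0],"roll":0,"gripper":0},{"translation":[0,0,0],"roll":0,"gripper":0}]'|grep ft
python3 -c "
from rig import hand_in
print(hand_in())"
```

```text
ft_force: [-0.7, 0.2, 0.3]
the job is handed in; nothing more can be done
None
```

I pushed both drawers home, then pushed the lid shut from its outside face, and handed the job in at about 15 s of robot time; the highest wrist force I read was about 18 N, and the camera views showed no movement of the chest.

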